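Test-run the chopper through its child lock

ROBOT

A 7-joint arm with a two-finger parallel gripper is mounted at the origin on the work surface. World frame = base frame: x ahead of the robot, y to its left, z up, the work surface at z = 0. Lengths are in m, angles in rad, forces in N, time in s.
With the tool pointing down it reaches from about 0.4 to 0.85 m from the base axis. Payload 4.5 kg.
Tool frame: the origin (TCP) lies at the very end of the fingers, on their centre line; the grasp point (between the pads) lies behind it (r.grip_depth is the z of the grasp point in the tool frame, in m); z points along the fingers, y is the direction in which the jaws open and shut (so a half turn about z gives the same grasp; the last joint's range is limited). The gripper opens to 88 mm and grips with 3 to 60 N. Pads are 18 mm wide; open, the fingers measure 123 mm over their backs; the gripper's body (75 mm by 187 mm) begins 45 mm behind the grasp point.
Start: joints at [-1.227, 0.689, -0.195, 1.565, 0.157, 0.902, -0.215], TCP at [0.191, 0.595, 0.239] pointing down, gripper open.
Joint ranges: [-3.01, 3.01], [-0.46, 2.08], [-1.47, 1.51], [0.13, 2.56], [-1, 4.14], [0.04, 2.09], [-2.66, 2.66]. Speed limits (rad/s): [2.57, 2.57, 3.14, 3.14, 3.14, 3.14, 3.14].

INTERFACE

Orientations are given as a unit quaternion [x, y, z, w].
In Python, from plant import sensors, cams, r gives the robot as it stands. The module is installed in compiled form; this text tells all that it offers.
- The arm moves only by the tool drive_tool, never from a script. Its argument "series" is a list that holds one entry, the list of rows, each a list of 5 numbers: the shift along the world's x, y, z in mm, then the turn about the world's z in rad, then the finger opening in mm, from 0 to 88.1. A call has 1 to 10 rows; each row shifts and turns the commanded pose from where the row before left it; what a row does not reach is not made up. A row lasts 1/10 s, in which the tool goes at most 50 mm and 8.59 degrees, less where a joint would pass 70% of its speed; a pose out of reach is approached as far as the arm can. A call with a gripper value outside its range is refused whole. The fingers move at their own pace and stop on an object; "force" is the grip in N (left out, the last holds). Time passes only in rows, so rows that do not move let the fingers close. It gives the time, the measured TCP pose, the force and the opening at its end, in the units of the state.
- sensors.get_state(): the state, without advancing time (a new reading comes with each control period).
- cams.snapshot(name): name is "side" or "top" or "wrist"; returns the picture (480x640x3 uint8, blue, green, red); there is no depth.
- cams.camera_model(name): a dict with "fx", "fy", "cx", "cy" (pixels), "camera_from_world" (4x4, takes a point from world to camera coordinates). Camera axes: x right, y down, z forward; pixel columns grow to the right and rows downward; lengths in m; the calibration is good to about 2 mm. A picture is of the moment at which its call begins: read the wrist's pose just before it. camera_model takes no time and is no camera call; for the wrist camera it gives the pose at the moment of the call.
- r.finish_job(): hands the job in, once; it reports no verdict.
Trained networks look in the newest picture that a camera, given by its name, has taken for a name from the list of things; names that differ only in an ending like _2 or _b are one class to them, and where a whole thing is asked for, a point or a joint stands for the part that bears it (a point fixed in the world has none). Each returns a list of dicts, best first, with "confidence" (0 to 1); they miss things now and then, are a little off and sometimes report something else, mostly with a low value. They report only what shows in the picture. A call takes as long as a camera call. They do not tell look-alikes from the thing itself.
- cams.trace(camera, name): "mask" (480x640 bool, what is visible of it) and "at" ([column, row] in pixels, amid what is visible of it).
- cams.mark_of(camera, name): "at" ([column, row] in pixels: a listed point, or the origin of a listed thing).
The state is a dict: "clock": time; "q": joint angles; "qd": joint speeds; "joint_torque": joint torques, N m; "tool_pos": TCP position; "eef_rot": TCP orientation; "contact_force": force on the tool from outside, world axes, zero at the start; "moment": the same for the moment, N m; "opening": opening from 0.0 (shut) to 1.0 (fully open).
Only numpy, scipy, OpenCV 4.12 (cv2) and the standard library are available. Lean on these libraries where they do the work, as an engineer would, in place of code of your own. Each camera call takes 0.05 s, during which the arm holds its last target.

TASK

The mini chopper has just been washed and put back together: test both its speeds before the garlic goes in. Slide its child-lock tab all the way aside, press the big button down until it comes up firmly against its halfway stop and rest there about two seconds (low speed) without pushing through, then press it fully down for about two seconds (full speed). Let the button come up and slide the child lock back to locked, without shoving the chopper about, leaning hard on it or disturbing anything else on the shelf.

Things in the scene. Friction and masses are not known exactly. Their poses are not given: they have to be found in the camera images.
- chopper: Cordless mini food chopper, loose on the shelf: squat glass bowl, cream motor head 114 mm across, 172 mm tall over all, about 1.3 kg; a sideways push above about 5 N can start to slide it. Origin: centre of its underside; x from the lock tab to the button, y the way the tab slides to unlock, z up. Yaw varies. Button and tab stand on the flat deck 160 mm up; the deck is 100 mm across.
- button_top (a point): Centre of the face of the round red button, 42 mm across; at rest 12.4 mm over the deck, at (16, 0, 172.4) mm in the chopper's frame. Goes straight down 9 mm and springs back; blocked within 2 mm while locked. Unlocked: 1.3 N at first, 2 to 4 N up to the halfway stop 3 to 6 mm down (unseen, differs each run), where it stands still up to 10 N; past that it gives, bottom at 13 to 15 N.
- lock_tab (a point): Middle of the blue ribbed child-lock tab, a nub 14 mm long (chopper's x), 12 mm wide (its y) and 12 mm high on the deck; the point is 6.5 mm above the deck. Locked at (-32, -8, 166.5) mm in the chopper's frame, unlocked 16 mm further along +y at (-32, 8, 166.5); stays put, 2 N friction, hard stop at each end. 20 mm clear to the button. Slides back only with the button up.
- jar: Bystander: squat glass jar with dark screw-top lid, 86 mm across, 82 mm tall; origin at the centre of its underside.
- pinch_bowl: Bystander: yellow silicone pinch bowl with four garlic cloves, 90 mm across, 34 mm tall; origin at the centre of its underside.
- grill_press: Bystander: cast aluminium grill press, plate 115 x 210 mm, dark wooden handle along its y, 71 mm tall; origin at the centre of its underside.
- tongs: Bystander: stainless tongs lying on their side, 335 mm long along their x, 60 mm across, 24 mm tall; origin at shelf height, near the middle.
- oil_bottle: Bystander: green glass bottle, 60 mm across, 190 mm tall; origin at the centre of its underside.
- pepper_mill: Bystander: dark wooden pepper mill, 58 mm across, 126 mm tall; origin at the centre of its underside.
There are look-alikes about, which are no part of the job. Of the things shaped like the chopper, the glass one is meant.

How it is judged:
By the outcome, as a careful person would: the job done as asked, in the order asked, and still so for the second after the job is handed in, with the robot touching nothing.
It also fails if it takes over 69 s, if anything falls off the work surface, if the arm or the gripper's body presses on something with over 40 N, if the wrist force passes 120 N, or if a joint passes its speed limit or range.

## Working session

There is one attempt and no reset: what is moved stays moved. The work goes in short steps, Python scripts to look and compute and a tool call to move; the robot and the scene stay as the last step left them, time stands still between calls to the robot, and variables do not carry over. Pictures are saved under pics/ and viewed, and the job is handed in when it is done.

Besides the shell and the picture viewer there is one more tool, called as name(argument=value, ...), one argument or row to a line, values as JSON. drive_tool: Moves the arm, as the interface text tells. Its arguments: {"type":"object","properties":{"series":{"type":"array","items":{"type":"array","items":{"type":"array","items":{"type":"number"}}}},"force":{"type":"number"}},"required":["series"]}

```bash
mkdir -p pics
python3 - <<'E'
from plant import sensors,cams,r
import cv2
s=sensors.get_state();print(s,r.grip_depth)
for c in("side","top"):
    im=cams.snapshot(c);cv2.imwrite(f"pics/{c}0.png",im)
    m=cams.camera_model(c);print(c,m)
    for n in("chopper","button_top","lock_tab"):
        print(n,[(round(d["confidence"],2),[round(float(x),1) for x in d["at"]]) for d in cams.mark_of(c,n)])
E
```

```text
{'clock': 0.0, 'q': array([-1.22717561,  0.68998139, -0.19449649,  1.56634454,  0.15728478,
        0.90250436, -0.21507394]), 'qd': array([-0.000239  ,  0.00056696,  0.00081487, -0.0008546 , -0.00191285,
        0.00021516, -0.00102794]), 'joint_torque': array([ 3.46834412e-06, -5.27551174e+01, -1.26701206e+00, -1.53427541e+01,
       -5.26075065e-02,  6.41572216e-03,  1.69402110e-04]), 'tool_pos': array([0.19041429, 0.59461875, 0.23791107]), 'eef_rot': array([ 1.54248201e-01,  9.88031699e-01, -9.21253602e-04, -7.56840431e-05]), 'contact_force': array([-0.46480562,  0.07939711, -0.51026821]), 'moment': array([0.0267474 , 0.02667465, 0.04421605]), 'opening': 0.9998674292138348} -0.0187
side {'fx': 523.39870972748, 'fy': 523.39870972748, 'cx': 322.9185262998481, 'cy': 246.12502100182846, 'camera_from_world': array([[ 0.96076944, -0.27706459,  0.01254134, -0.52711546],
       [-0.17527852, -0.64160965, -0.7467359 ,  0.2177255 ],
       [ 0.21494072,  0.7152428 , -0.66500242,  1.1906289 ],
       [ 0.        ,  0.        ,  0.        ,  1.        ]])}
chopper [(0.93, [334.3, 297.5]), (0
[... 418 characters left out ...]
9.7541074424016, 'cx': 324.14310167424105, 'cy': 233.1419955780958, 'camera_from_world': array([[-0.01463092, -0.99974835, -0.01700519,  0.02561141],
       [-0.98062689,  0.0176694 , -0.19508636,  0.57784621],
       [ 0.19533774,  0.01382146, -0.98063864,  1.33294295],
       [ 0.        ,  0.        ,  0.        ,  1.        ]])}
chopper [(0.97, [406.8, 243.0]), (0.93, [261.5, 248.3]), (0.59, [336.0, 239.9])]
button_top [(0.86, [415.2, 236.0]), (0.72, [282.9, 345.8]), (0.69, [246.9, 236.4]), (0.6, [353.2, 299.1]), (0.57, [338.4, 216.1]), (0.49, [334.6, 237.7])]
lock_tab [(0.52, [343.7, 238.0]), (0.49, [419.7, 214.3]), (0.47, [265.2, 230.8]), (0.47, [282.0, 323.8]), (0.45, [367.5, 298.7])]
```

View pics/side0.png

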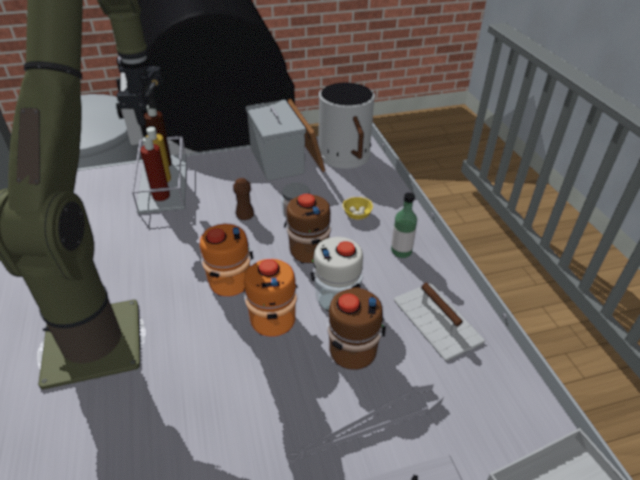

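View pics/top0.png

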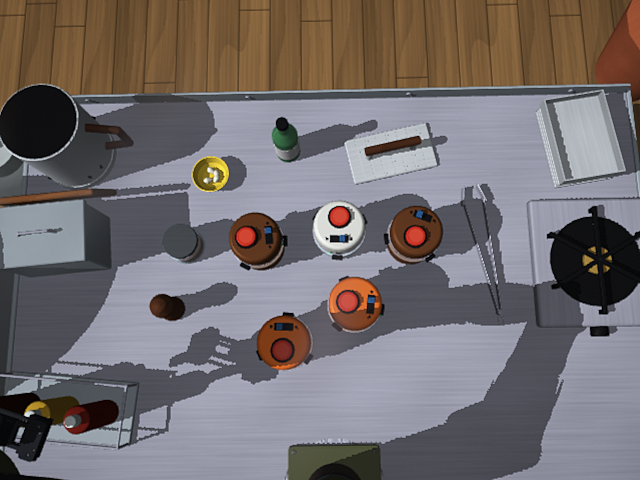

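```bash
cat > h.py <<'E'
import numpy as np
def ray(m,uv,z):
    T=m["camera_from_world"];R=T[:3,:3];t=T[:3,3]
    d=R.T@np.array([(uv[0]-m["cx"])/m["fx"],(uv[1]-m["cy"])/m["fy"],1]);c=-R.T@t
    return c+d*(z-c[2])/d[2]
def proj(m,p):
    T=m["camera_from_world"];c=T[:3,:3]@np.asarray(p)+T[:3,3]
    return [m["fx"]*c[0]/c[2]+m["cx"],m["fy"]*c[1]/c[2]+m["cy"]]
E
python3 - <<'E'
from plant import sensors,cams,r
from h import *
import cv2
a=cv2.imread("pics/top0.png")[190:265,290:390];b=cv2.imread("pics/side0.png")[220:320,290:390]
cv2.imwrite("pics/z0.png",np.hstack([cv2.resize(a,(400,300),interpolation=2),cv2.resize(b[:75],(400,300),interpolation=2)]))
mt,ms=cams.camera_model("top"),cams.camera_model("side")
print("btn",ray(mt,(339,215.5),.1724),ray(ms,(346.5,247.5),.1724))
print("tab",ray(mt,(340.5,238.5),.1665),ray(ms,(325.4,252.5),.1665))
E
```

```text
btn [ 0.59302569 -0.017696    0.1724    ] [ 0.5937063  -0.02834175  0.1724    ]
tab [ 0.5441568  -0.01997783  0.1665    ] [ 0.54488013 -0.02566655  0.1665    ]
```

View pics/z0.png

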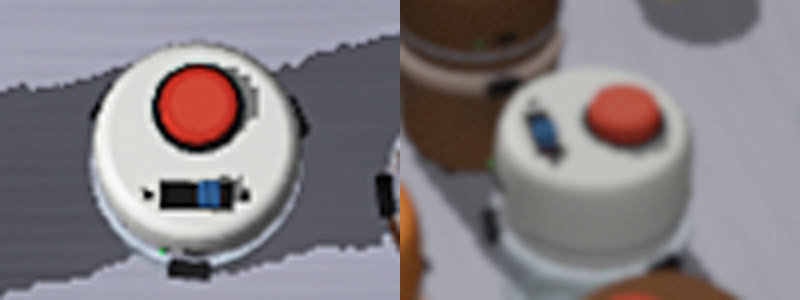

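drive_tool(
  series=[
    [[0,0,50,0,88],[0,0,50,0,60],[20,-40,0,0.03,40],[20,-40,0,0.03,20],[20,-40,0,0.03,20],[24,-40,0,0.03,20],[24,-40,0,0.03,20],[24,-40,0,0.03,20],[24,-40,0,0.03,20],[24,-40,0,0.03,20]],
  ],
)

```text
clock: 1.4
tool_pos: [0.3712, 0.2736, 0.339]
eef_rot: [0.034, 0.999, 0.0, 0.0]
contact_force: [1.9, 0.7, 0.4]
opening: 0.229
```

drive_tool(
  series=[
    [[24,-40,0,0.03,20],[24,-40,0,0.03,20],[24,-40,0,0,20],[24,-40,0,0,20],[24,-40,0,0,20],[24,-40,0,0,20],[24,-40,0,0,20],[0,0,0,0,20],[0,0,0,0,20]],
  ],
)

```text
clock: 2.3
tool_pos: [0.5385, -0.0055, 0.3385]
eef_rot: [0.006, 1.0, 0.0, -0.0]
contact_force: [-1.0, 0.9, 0.1]
opening: 0.229
```

```bash
cat > look.py <<'E'
import sys
from plant import sensors,cams,r
from h import *
import cv2
k=sys.argv[1]
s=sensors.get_state();m=cams.camera_model("wrist")
print(s["clock"],s["tool_pos"],s["eef_rot"],s["opening"],s["contact_force"])
im=cams.snapshot("wrist");cv2.imwrite(f"pics/w{k}.png",im)
for n,z in(("button_top",.1724),("lock_tab",.1665)):
    for d in cams.mark_of("wrist",n): print(n,round(d["confidence"],2),[round(float(x),1) for x in d["at"]],ray(m,d["at"],z).round(4))
print(proj(m,s["tool_pos"]))
E
python3 look.py 1
```

```text
2.3 [ 0.53854305 -0.00548672  0.33846   ] [ 6.12881421e-03  9.99981157e-01  2.15582846e-04 -2.77119482e-04] 0.22929285915609843 [-0.96224923  0.94504489  0.10148015]
button_top 0.94 [538.8, 231.0] [0.5537 0.1784 0.1724]
button_top 0.93 [307.1, 278.6] [ 0.5955 -0.0227  0.1724]
button_top 0.82 [283.6, 50.2] [ 0.4098 -0.0352  0.1724]
button_top 0.76 [120.8, 231.6] [ 0.5494 -0.1822  0.1724]
button_top 0.58 [303.8, 222.1] [ 0.5431 -0.0241  0.1724]
lock_tab 0.61 [225.4, 55.6] [ 0.412  -0.0806  0.1665]
lock_tab 0.6 [121.2, 275.4] [ 0.5926 -0.1925  0.1665]
lock_tab 0.55 [478.9, 242.6] [0.5655 0.1304 0.1665]
lock_tab 0.5 [303.2, 219.8] [ 0.5426 -0.0249  0.1665]
[np.float64(326.4191788292695), np.float64(310.1358749965288)]
```

View pics/w1.png

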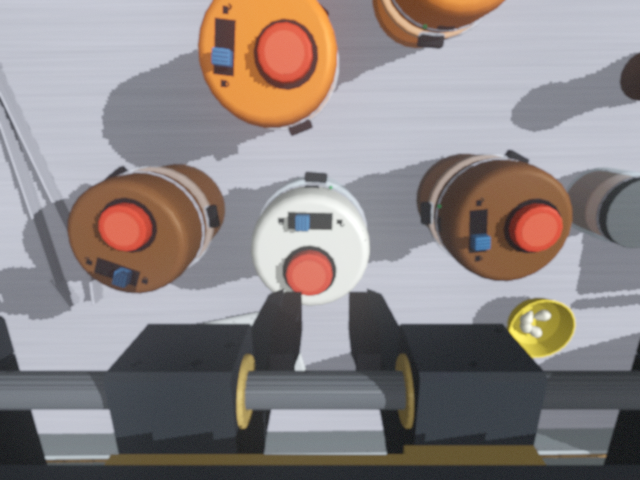

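Run:
```python
from plant import sensors,cams,r
from h import *
import cv2
m=cams.camera_model("wrist");im=cv2.imread("pics/w1.png")
h=cv2.cvtColor(im,cv2.COLOR_BGR2HSV)
def seg(lo,hi,x0,x1,y0,y1):
    k=cv2.inRange(h,lo,hi);q=np.zeros_like(k);q[y0:y1,x0:x1]=k[y0:y1,x0:x1]
    ys,xs=np.nonzero(q);print(len(xs),xs.min(),xs.max(),ys.min(),ys.max());return xs.mean(),ys.mean()
b=seg((0,120,120),(8,255,255),270,350,240,302);t=seg((95,80,60),(125,255,255),280,340,205,240)
print(b,ray(m,b,.1724));print(t,ray(m,t,.1715))
k=seg((0,0,0),(180,255,75),284,335,208,235)
print(k,ray(m,(284,221),.16),ray(m,(333,221),.16))
cv2.imwrite("pics/z1.png",cv2.resize(im[180:305,240:380],None,fx=5,fy=5)[:600,:])
```

```text
1554 286 332 252 294
218 295 309 215 229
(np.float64(309.15701415701415), np.float64(273.1003861003861)) [ 0.5898546  -0.01765386  0.1724    ]
(np.float64(301.9724770642202), np.float64(221.9678899082569)) [ 0.54275539 -0.02290902  0.1715    ]Traceback (most recent call last):
  File "<stdin>", line 11, in <module>
  File "<stdin>", line 8, in seg
    return umr_minimum(a, axis, None, out, keepdims, initial, where)
ValueError: zero-size array to reduction operation minimum which has no identity
```

```bash
cat > fine.py <<'E'
import sys
from plant import sensors,cams,r
from h import *
import cv2
k=sys.argv[1]
s=sensors.get_state();m=cams.camera_model("wrist");im=cams.snapshot("wrist");s2=sensors.get_state();m2=cams.camera_model("wrist")
print(s["clock"],s["tool_pos"].round(4),s2["tool_pos"].round(4),s["opening"],s["contact_force"].round(2))
print(np.linalg.inv(m["camera_from_world"])[:3].round(4),np.linalg.inv(m2["camera_from_world"])[:3,3].round(4))
cv2.imwrite(f"pics/f{k}.png",im)
pt=proj(m,[.543,-.025,.1665]);pb=proj(m,[.591,-.022,.1724]);print(pt,pb)
h=cv2.cvtColor(im,cv2.COLOR_BGR2HSV)
def seg(lo,hi,c,z,n):
    q=cv2.inRange(h,lo,hi);a=np.zeros_like(q);cv2.circle(a,(int(c[0]),int(c[1])),n,255,-1);q&=a
    nn,l,st,ce=cv2.connectedComponentsWithStats(q)
    i=1+np.argmax(st[1:,4]);print(st[i],ce[i].round(1),ray(m,ce[i],z).round(4))
seg((0,120,120),(8,255,255),pb,.1724,40);seg((95,80,60),(125,255,255),pt,.1715,30)
x,y=int(pt[0]),int(pt[1])
cv2.imwrite(f"pics/z{k}.png",cv2.resize(im[max(0,y-45):y+75,max(0,x-70):x+80],None,fx=5,fy=5,interpolation=2))
E
python3 fine.py 2
```

```text
2.45 [ 0.5379 -0.0028  0.3389] [ 0.5379 -0.0028  0.3389] 0.23370162104329184 [0.11 0.25 0.35]
[[ 7.700e-03  9.534e-01  3.016e-01  4.600e-01]
 [ 1.000e+00 -7.800e-03 -8.000e-04 -3.100e-03]
 [ 1.500e-03  3.016e-01 -9.534e-01  4.844e-01]] [ 0.46   -0.0031  0.4845]
[np.float64(299.9072622723308), np.float64(220.78836021832663)] [np.float64(304.332649170658), np.float64(274.32243164991195)]
[ 283  252   46   43 1543] [305.8 273.3] [ 0.5901 -0.0206  0.1724]
[292 215  15  16 225] [298.8 222.4] [ 0.5431 -0.0257  0.1715]
```

View pics/z2.png

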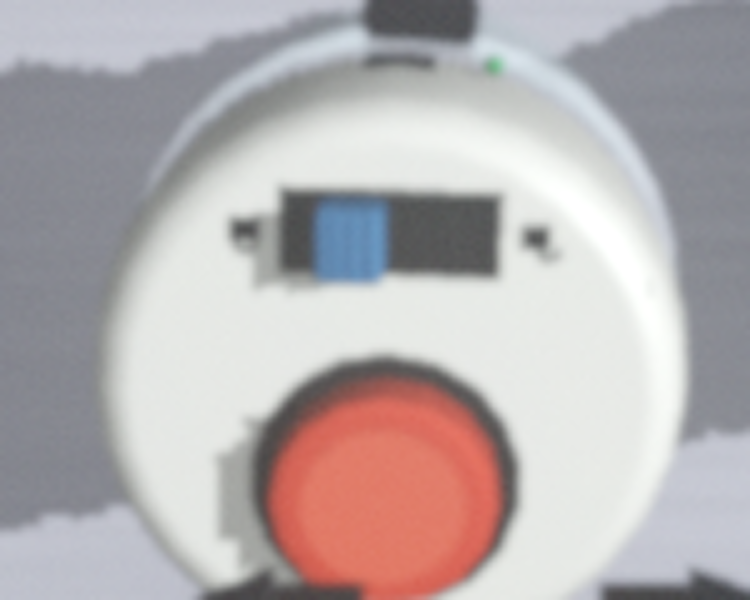

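drive_tool(
  series=[
    [[5,-23,0,-0.04,22],[0,0,-40,0,22],[0,0,-40,0,22],[0,0,-40,0,22],[0,0,-30,0,22],[0,0,0,0,22],[0,0,0,0,22],[0,0,0,0,22]],
  ],
)

```text
clock: 3.3
tool_pos: [0.5448, -0.0271, 0.1906]
eef_rot: [0.024, 1.0, 0.0, 0.002]
contact_force: [-0.4, 0.1, 1.3]
opening: 0.247
```

```bash
python3 fine.py 3; cp pics/f3.png pics/f3v.png
```

```text
3.3 [ 0.5448 -0.0271  0.1906] [ 0.5448 -0.0273  0.1907] 0.2465024894685417 [-0.36  0.05  1.35]
[[ 0.0499  0.9511  0.305   0.4665]
 [ 0.9988 -0.0478 -0.0143 -0.024 ]
 [ 0.001   0.3053 -0.9523  0.3359]] [ 0.4665 -0.0241  0.3359]
[np.float64(330.188916808603), np.float64(282.8231298880699)] [np.float64(340.4236881113976), np.float64(372.72279163357484)]
[ 303  332   57   39 1628] [332.5 354. ] [ 0.5796 -0.0256  0.1724]
[317 270  25  32 721] [328.6 285.6] [ 0.5422 -0.0258  0.1715]
```

View pics/f3.png

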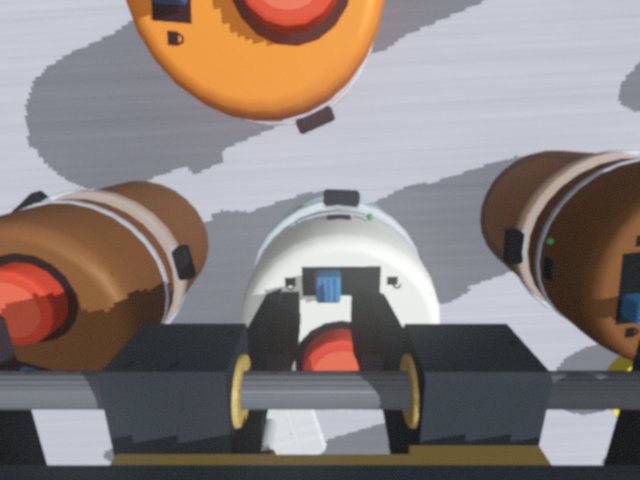

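drive_tool(
  series=[
    [[-2,1.5,0,0,22],[0,0,-12,0,22],[0,0,-8,0,22],[0,0,-6,0,22],[0,0,0,0,22],[0,0,0,0,22],[0,0,0,0,22]],
  ],
)

```text
clock: 4.05
tool_pos: [0.5417, -0.0262, 0.1629]
eef_rot: [0.025, 1.0, 0.0, 0.0]
contact_force: [0.4, -0.1, 0.5]
opening: 0.251
```

```bash
python3 fine.py 4
```

```text
4.05 [ 0.5417 -0.0262  0.1629] [ 0.5418 -0.0262  0.1629] 0.25125414921462064 [ 0.36 -0.07  0.46]
[[ 5.070e-02  9.520e-01  3.019e-01  4.638e-01]
 [ 9.987e-01 -4.850e-02 -1.470e-02 -2.300e-02]
 [ 6.000e-04  3.023e-01 -9.532e-01  3.083e-01]] [ 0.4638 -0.023   0.3084]
[np.float64(329.397521666951), np.float64(316.8524191147886)] [np.float64(341.328551429277), np.float64(418.7979144169369)]
[ 301  409   81   46 2959] [341.4 429. ] [ 0.5967 -0.0222  0.1724]
[313 302  29  38 994] [326.5 320.9] [ 0.542  -0.0262  0.1715]
```

View pics/f4.png

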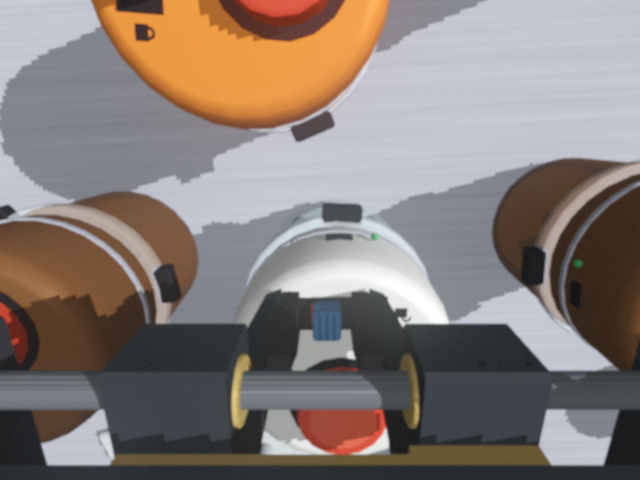

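drive_tool(
  series=[
    [[0,2,0,0,22],[0,2,0,0,22],[0.5,2,0,0,22],[0,2,0,0,22],[0,2,0,0,22],[0,0,0,0,22]],
  ],
)

```text
clock: 4.7
tool_pos: [0.542, -0.0162, 0.1628]
eef_rot: [0.025, 1.0, -0.0, 0.0]
contact_force: [-1.2, -1.4, 0.9]
opening: 0.252
```

drive_tool(
  series=[
    [[0,2,0,0,22],[0.5,2,0,0,22],[0,1,0,0,22],[0,1,0,0,22],[0,0,0,0,22]],
  ],
)

```text
clock: 5.2
tool_pos: [0.5424, -0.01, 0.1627]
eef_rot: [0.025, 1.0, 0.0, -0.0]
contact_force: [-1.0, -1.0, 0.8]
opening: 0.248
```

drive_tool(
  series=[
    [[0,1,0,0,22],[0,1,0,0,22],[0,1,0,0,22],[0,0,0,0,22]],
  ],
)

```text
clock: 5.6
tool_pos: [0.5425, -0.007, 0.1627]
eef_rot: [0.025, 1.0, 0.0, -0.0]
contact_force: [-0.3, -0.8, 1.7]
opening: 0.249
```

```bash
python3 fine.py 5
```

```text
5.6 [ 0.5425 -0.007   0.1627] [ 0.5425 -0.007   0.1627] 0.24859391337112285 [-0.32 -0.77  1.71]
[[ 5.040e-02  9.521e-01  3.016e-01  4.647e-01]
 [ 9.987e-01 -4.830e-02 -1.450e-02 -3.800e-03]
 [ 8.000e-04  3.019e-01 -9.533e-01  3.082e-01]] [ 0.4647 -0.0038  0.3082]
[np.float64(283.7892429949802), np.float64(317.3734830888649)] [np.float64(298.09017238899884), np.float64(419.3769498845021)]
[ 263  410   76   45 2790] [300.7 429.7] [ 0.5968 -0.0212  0.1724]
[299 301  15  39 441] [305.  319.3] [ 0.5416 -0.0157  0.1715]
```

View pics/z5.png

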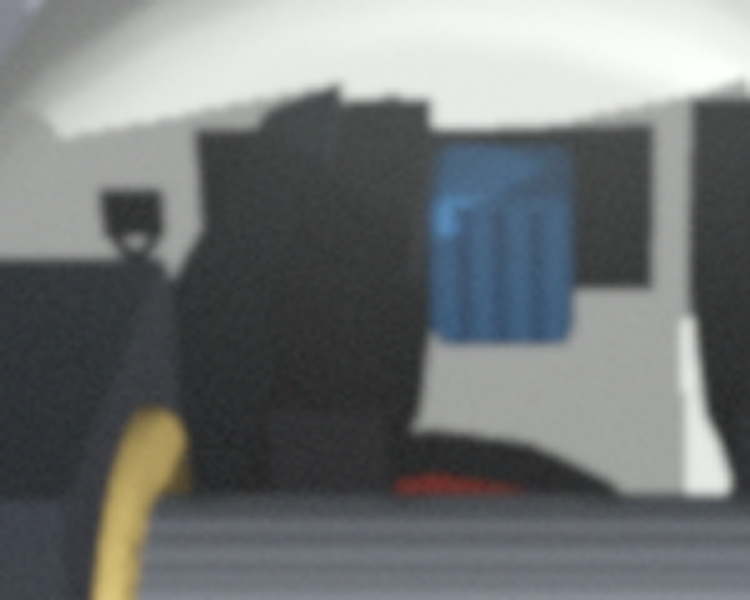

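drive_tool(
  series=[
    [[0,1,0,0,22],[0,0,0,0,22]],
  ],
)

```text
clock: 5.85
tool_pos: [0.5426, -0.0061, 0.1627]
eef_rot: [0.025, 1.0, 0.0, 0.0]
contact_force: [0.4, -1.6, 0.3]
opening: 0.246
```

drive_tool(
  series=[
    [[0,0.7,0,0,22],[0,0,0,0,22]],
  ],
)

```text
clock: 6.05
tool_pos: [0.5425, -0.0058, 0.1627]
eef_rot: [0.025, 1.0, -0.0, -0.0]
contact_force: [-0.5, -3.6, -0.3]
opening: 0.25
```

drive_tool(
  series=[
    [[0,0.5,0,0,22],[0,0,0,0,22]],
  ],
)

```text
clock: 6.25
tool_pos: [0.5425, -0.0057, 0.1627]
eef_rot: [0.025, 1.0, -0.0, 0.0]
contact_force: [-0.4, -3.8, -0.7]
opening: 0.251
```

```bash
python3 fine.py 6
```

```text
6.25 [ 0.5425 -0.0057  0.1627] [ 0.5426 -0.0057  0.1627] 0.2509754587197071 [-0.39 -3.77 -0.67]
[[ 5.120e-02  9.521e-01  3.016e-01  4.647e-01]
 [ 9.987e-01 -4.870e-02 -1.570e-02 -2.300e-03]
 [-2.000e-04  3.020e-01 -9.533e-01  3.083e-01]] [ 0.4647 -0.0023  0.3083]
[np.float64(280.77798680433756), np.float64(317.4384552301145)] [np.float64(295.3044328311726), np.float64(419.3998930416367)]
[ 263  410   73   45 2710] [298.7 429.9] [ 0.5969 -0.0209  0.1724]
[299 301  12  38 326] [303.6 319.2] [ 0.5415 -0.015   0.1715]
```

View pics/z6.png

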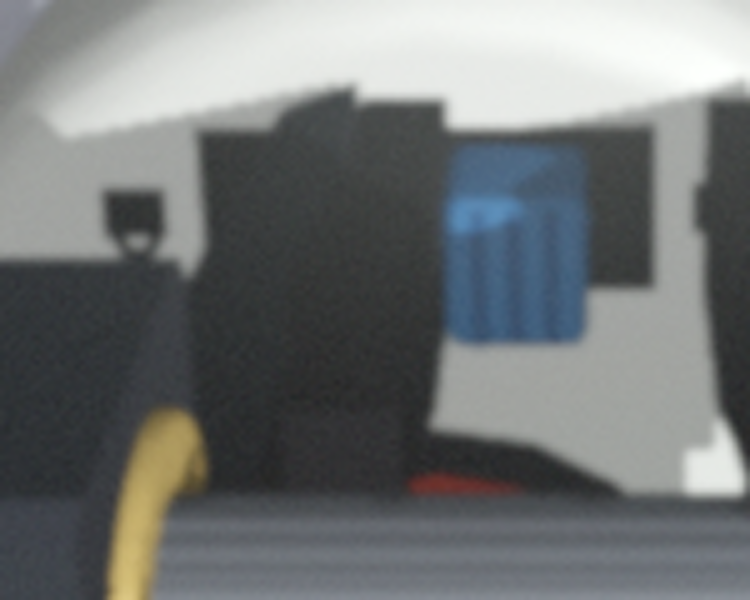

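drive_tool(
  series=[
    [[0,0.3,0,0,22],[0,0,0,0,22],[0,0,0,0,22]],
  ],
)

```text
clock: 6.6
tool_pos: [0.5423, -0.005, 0.1628]
eef_rot: [0.025, 1.0, -0.0, -0.0]
contact_force: [0.1, -3.7, 0.9]
opening: 0.247
```

```bash
python3 fine.py 7; python3 -c "
import cv2,numpy as np
a=[cv2.imread(f'pics/f{k}.png')[290:365,220:400] for k in (5,6,7)]
cv2.imwrite('pics/c7.png',np.vstack([cv2.resize(x,(480,200),interpolation=2) for x in a]))"
```

```text
6.6 [ 0.5423 -0.005   0.1628] [ 0.5423 -0.005   0.1628] 0.24726253288296485 [ 0.07 -3.67  0.9 ]
[[ 5.090e-02  9.522e-01  3.012e-01  4.645e-01]
 [ 9.987e-01 -4.860e-02 -1.520e-02 -1.700e-03]
 [ 2.000e-04  3.016e-01 -9.534e-01  3.083e-01]] [ 0.4645 -0.0017  0.3083]
[np.float64(279.2966096051354), np.float64(317.91203681039053)] [np.float64(293.8658976008539), np.float64(419.81681597380225)]
[ 263  410   71   45 2643] [297.6 430. ] [ 0.5968 -0.0207  0.1724]
[298 302  12  37 288] [303.1 319.3] [ 0.5413 -0.0145  0.1715]
```

View pics/z7.png

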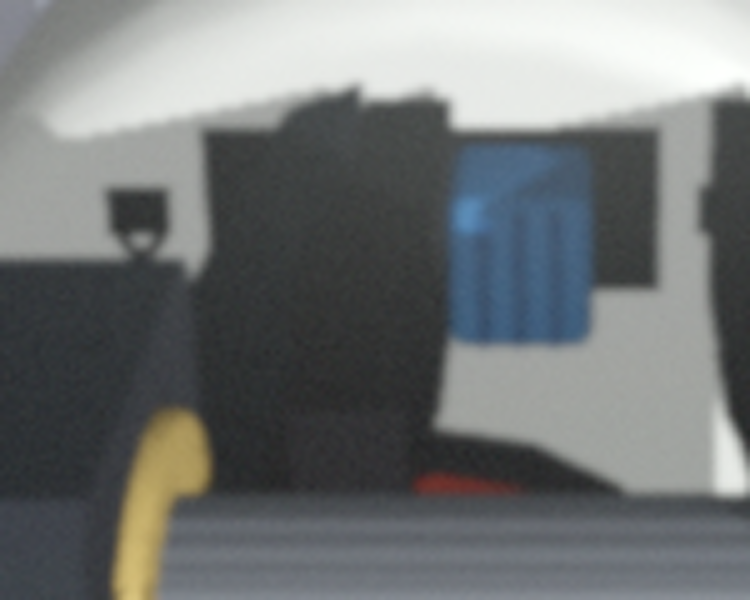

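drive_tool(
  series=[
    [[0,-2,0,0,22],[0,-2,0,0,22],[0,0,20,0,22],[0,0,40,0,22],[0,0,40,0,22],[0,0,10,0,0],[0,0,0,0,0],[0,0,0,0,0]],
  ],
)

```text
clock: 7.45
tool_pos: [0.5419, -0.0082, 0.2718]
eef_rot: [0.025, 1.0, 0.0, -0.001]
contact_force: [0.4, -0.6, -0.4]
opening: 0.011
```

```bash
python3 fine.py 8
```

```text
7.45 [ 0.5419 -0.0082  0.2718] [ 0.5416 -0.0084  0.2713] 0.011012195598681097 [ 0.4  -0.56 -0.45]
[[ 0.0499  0.9525  0.3003  0.4643]
 [ 0.9988 -0.0479 -0.014  -0.0051]
 [ 0.0011  0.3006 -0.9538  0.4174]] [ 0.4641 -0.0052  0.417 ]
[np.float64(301.6885101911915), np.float64(240.51498216453587)] [np.float64(309.89550367922), np.float64(305.97116457360215)]
[283 277  54  50 714] [312.2 291.7] [ 0.5798 -0.0196  0.1724]
[314 232  17  21 336] [322.  242.1] [ 0.5432 -0.0107  0.1715]
```

View pics/z8.png

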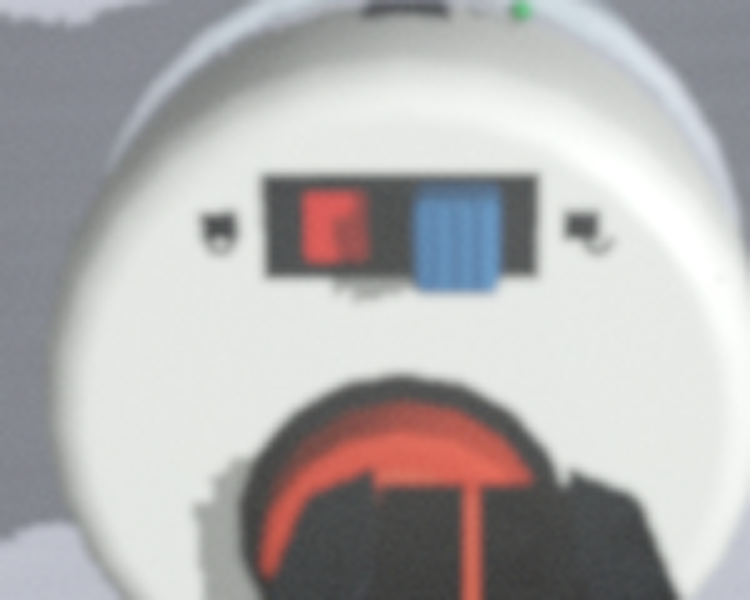

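drive_tool(
  series=[
    [[25,-6,0,0,0],[24,-6,0,0,0],[0,0,-40,0,0],[0,0,-40,0,0],[0,0,-10,0,0],[0,0,0,0,0],[0,0,0,0,0],[0,0,0,0,0]],
  ],
)

```text
clock: 8.3
tool_pos: [0.5928, -0.0206, 0.1845]
eef_rot: [0.025, 1.0, 0.0, 0.002]
contact_force: [0.1, -0.1, 0.6]
opening: 0.004
```

```bash
python3 -c "
from plant import *
import cv2
from plant import sensors,cams
print(sensors.get_state())
cv2.imwrite('pics/w9.png',cams.snapshot('wrist'));a=cams.snapshot('side')[210:310,280:420];b=cams.snapshot('top')[180:280,270:410]
import numpy as np
cv2.imwrite('pics/s9.png',np.hstack([cv2.resize(x,None,fx=2.8,fy=2.8,interpolation=2) for x in (a,b)]))"
```

```text
{'clock': 8.3, 'q': array([ 0.04606706,  0.7127096 , -0.15420775,  1.72383722,  0.15404212,
        0.71353151,  1.33349704]), 'qd': array([ 0.00019161, -0.00546041,  0.00089041,  0.002842  ,  0.00170889,
       -0.00342571, -0.00035351]), 'joint_torque': array([-2.44984275e-02, -5.04578412e+01, -6.86351750e-01, -1.26037958e+01,
        3.25162509e-03,  8.71245470e-02,  1.26608462e-03]), 'tool_pos': array([ 0.59275167, -0.02056982,  0.18445749]), 'eef_rot': array([2.48825213e-02, 9.99689031e-01, 1.62920803e-04, 1.63561928e-03]), 'contact_force': array([ 0.05896852, -0.12981428,  0.58413693]), 'moment': array([0.0096528 , 0.01928714, 0.05581083]), 'opening': 0.0041306918993281394}
```

View pics/w9.png

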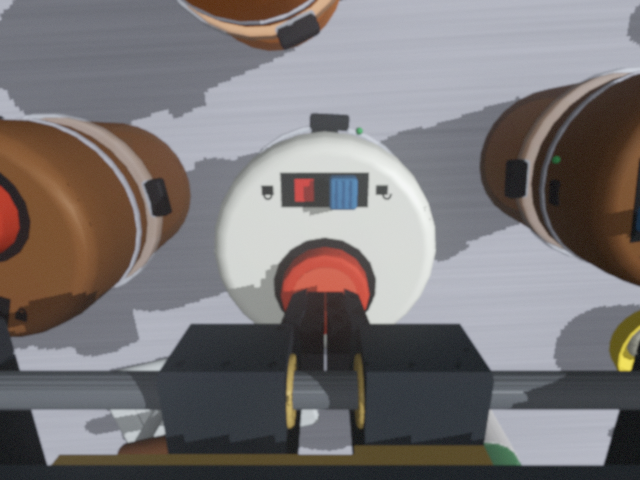

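View pics/s9.png

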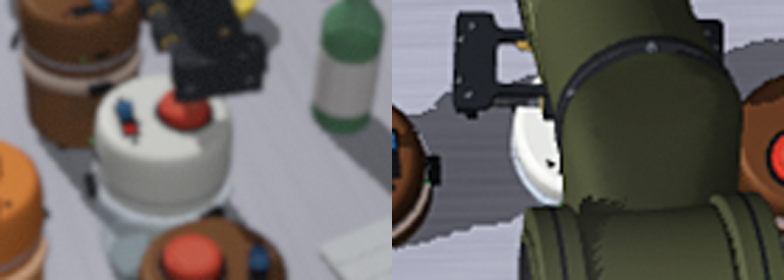

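drive_tool(
  series=[
    [[-1,0,-6,0,0],[0,0,-4,0,0],[0,0,-1.5,0,0],[0,0,0,0,0]],
  ],
)

```text
clock: 8.85
tool_pos: [0.5903, -0.0208, 0.171]
eef_rot: [0.025, 1.0, -0.0, -0.0]
contact_force: [0.3, 0.1, 2.0]
opening: 0.004
```

drive_tool(
  series=[
    [[0,0,-1,0,0],[0,0,0,0,0]],
  ],
)

```text
clock: 9.05
tool_pos: [0.5903, -0.0208, 0.1702]
eef_rot: [0.025, 1.0, -0.0, -0.0]
contact_force: [-1.4, -0.7, 1.3]
opening: 0.006
```

drive_tool(
  series=[
    [[0,0,-1,0,0],[0,0,0,0,0]],
  ],
)

```text
clock: 9.25
tool_pos: [0.5903, -0.0208, 0.1692]
eef_rot: [0.025, 1.0, -0.0, -0.0]
contact_force: [-2.3, -0.4, 1.9]
opening: 0.003
```

drive_tool(
  series=[
    [[0,0,-1,0,0],[0,0,0,0,0]],
  ],
)

```text
clock: 9.45
tool_pos: [0.5904, -0.0207, 0.1682]
eef_rot: [0.025, 1.0, 0.0, -0.0]
contact_force: [-1.9, 0.1, 3.3]
opening: 0.003
```

drive_tool(
  series=[
    [[0,0,-0.5,0,0],[0,0,0,0,0]],
  ],
)

```text
clock: 9.65
tool_pos: [0.5904, -0.0208, 0.1679]
eef_rot: [0.025, 1.0, -0.0, -0.0]
contact_force: [-1.7, 0.1, 5.4]
opening: 0.003
```

drive_tool(
  series=[
    [[0,0,-0.5,0,0],[0,0,0,0,0]],
  ],
)

```text
clock: 9.85
tool_pos: [0.5904, -0.0208, 0.1679]
eef_rot: [0.025, 1.0, -0.0, -0.0]
contact_force: [-3.5, -0.1, 7.4]
opening: 0.006
```

drive_tool(
  series=[
    [[0,0,-0.5,0,0],[0,0,0,0,0]],
  ],
)

```text
clock: 10.05
tool_pos: [0.5904, -0.0208, 0.1677]
eef_rot: [0.025, 1.0, -0.0, 0.0]
contact_force: [-4.3, -0.2, 9.1]
opening: 0.007
```

drive_tool(
  series=[
    [[-0.6,0,0.5,0,0],[0,0,0,0,0]],
  ],
)

```text
clock: 10.25
tool_pos: [0.5903, -0.0208, 0.1679]
eef_rot: [0.025, 1.0, 0.0, 0.001]
contact_force: [-2.2, -0.6, 6.5]
opening: 0.005
```

drive_tool(
  series=[
    [[0,0,0,0,0],[0,0,0,0,0],[0,0,0,0,0],[0,0,0,0,0],[0,0,0,0,0],[0,0,0,0,0],[0,0,0,0,0],[0,0,0,0,0]],
  ],
)

```text
clock: 11.05
tool_pos: [0.5903, -0.0208, 0.1679]
eef_rot: [0.025, 1.0, 0.0, 0.001]
contact_force: [-2.8, -0.3, 8.1]
opening: 0.009
```

drive_tool(
  series=[
    [[0,0,0,0,0],[0,0,0,0,0],[0,0,0,0,0],[0,0,0,0,0],[0,0,0,0,0],[0,0,0,0,0]],
  ],
)

```text
clock: 11.65
tool_pos: [0.5904, -0.0207, 0.1679]
eef_rot: [0.025, 1.0, 0.0, 0.001]
contact_force: [-1.5, 0.1, 6.8]
opening: 0.005
```

drive_tool(
  series=[
    [[-0.3,0,-2,0,0],[-0.3,0,-2,0,0],[0,0,-1.5,0,0],[0,0,0,0,0]],
  ],
)

```text
clock: 12.05
tool_pos: [0.5903, -0.0208, 0.1635]
eef_rot: [0.025, 1.0, -0.0, 0.001]
contact_force: [-3.5, -0.4, 14.1]
opening: 0.002
```

drive_tool(
  series=[
    [[-0.3,0,-0.7,0,0],[0,0,0,0,0]],
  ],
)

```text
clock: 12.25
tool_pos: [0.5904, -0.0208, 0.1634]
eef_rot: [0.025, 1.0, -0.0, 0.002]
contact_force: [-4.0, -0.1, 18.0]
opening: 0.006
```

drive_tool(
  series=[
    [[0,0,0,0,0],[0,0,0,0,0],[0,0,0,0,0],[0,0,0,0,0],[0,0,0,0,0],[0,0,0,0,0],[0,0,0,0,0],[0,0,0,0,0],[0,0,0,0,0]],
  ],
)

```text
clock: 13.15
tool_pos: [0.5903, -0.0208, 0.1634]
eef_rot: [0.025, 1.0, 0.0, 0.002]
contact_force: [-3.5, 0.6, 17.7]
opening: 0.006
```

drive_tool(
  series=[
    [[0,0,0,0,0],[0,0,0,0,0],[0,0,0,0,0],[0,0,0,0,0],[0,0,0,0,0],[0,0,0,0,0],[0,0,0,0,0],[0,0,0,0,0]],
  ],
)

```text
clock: 13.95
tool_pos: [0.5904, -0.0207, 0.1634]
eef_rot: [0.025, 1.0, 0.0, 0.002]
contact_force: [-4.3, -0.0, 17.7]
opening: 0.009
```

drive_tool(
  series=[
    [[0,0,8,0,0],[0,0,10,0,0],[0,0,30,0,0],[0,0,40,0,0],[-24,3,25,0,22],[-23,2,0,0,22],[0,0,0,0,22],[0,0,0,0,22],[0,0,0,0,22]],
  ],
)

```text
clock: 14.85
tool_pos: [0.5429, -0.0158, 0.2736]
eef_rot: [0.025, 1.0, 0.0, 0.0]
contact_force: [1.1, -0.9, 0.2]
opening: 0.247
```

```bash
python3 fine.py 10
```

```text
14.85 [ 0.5429 -0.0158  0.2736] [ 0.5429 -0.0158  0.2735] 0.24715415434391125 [ 1.05 -0.88  0.25]
[[ 5.080e-02  9.520e-01  3.018e-01  4.650e-01]
 [ 9.987e-01 -4.860e-02 -1.470e-02 -1.250e-02]
 [ 7.000e-04  3.022e-01 -9.533e-01  4.191e-01]] [ 0.465  -0.0125  0.419 ]
[np.float64(312.56110060456257), np.float64(237.69349246788943)] [np.float64(320.443018230476), np.float64(302.89536133825715)]
[ 298  274   53   53 2225] [323.4 300.6] [ 0.5892 -0.0198  0.1724]
[325 230  17  20 323] [332.9 239.4] [ 0.5434 -0.0108  0.1715]
```

View pics/f10.png

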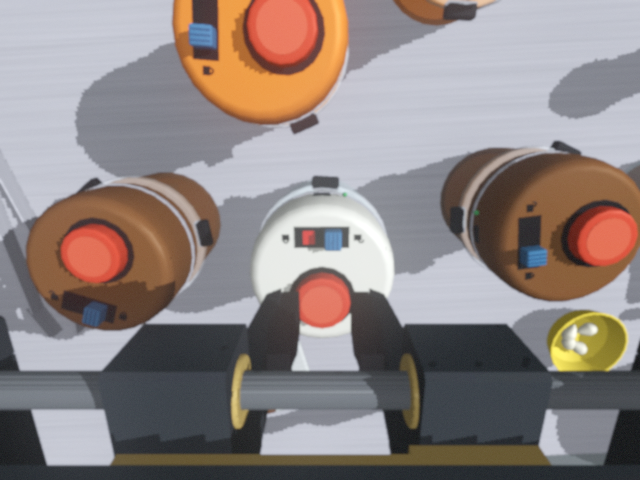

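drive_tool(
  series=[
    [[-0.5,5.5,-40,0,22],[0,0,-40,0,22],[0,0,-10,0,22],[0,0,0,0,22],[0,0,0,0,22]],
  ],
)

```text
clock: 15.4
tool_pos: [0.5427, -0.0103, 0.185]
eef_rot: [0.025, 1.0, 0.0, 0.001]
contact_force: [0.1, 0.7, -0.4]
opening: 0.253
```

```bash
python3 fine.py 11
```

```text
15.4 [ 0.5427 -0.0103  0.185 ] [ 0.543  -0.0102  0.1855] 0.252716734287311 [ 0.12  0.75 -0.37]
[[ 5.100e-02  9.515e-01  3.033e-01  4.646e-01]
 [ 9.987e-01 -4.880e-02 -1.480e-02 -7.000e-03]
 [ 7.000e-04  3.037e-01 -9.528e-01  3.304e-01]] [ 0.4647 -0.007   0.3308]
[np.float64(295.47733547227807), np.float64(293.46266354347665)] [np.float64(307.69885420540453), np.float64(385.0743321360651)]
[292 345  53  26 940] [316.2 359.9] [ 0.5764 -0.0169  0.1724]
[313 280  13  32 325] [318.3 294.9] [ 0.5419 -0.0139  0.1715]
```

View pics/f11.png

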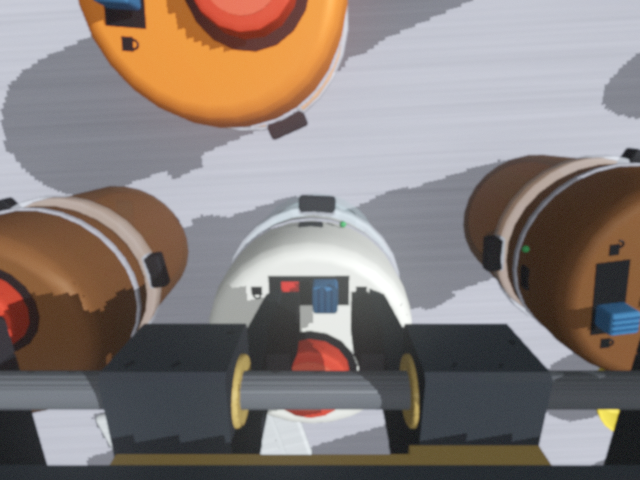

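drive_tool(
  series=[
    [[0,0,-12,0,22],[0,0,-10,0,22],[0,0,0,0,22],[0,0,0,0,22],[0,-2,0,0,22],[0,-2,0,0,22],[-0.5,-2,0,0,22],[0,-2,0,0,22],[0,0,0,0,22]],
  ],
)

```text
clock: 16.35
tool_pos: [0.5414, -0.0181, 0.1623]
eef_rot: [0.025, 1.0, 0.0, 0.0]
contact_force: [0.4, 1.5, 0.5]
opening: 0.249
```

drive_tool(
  series=[
    [[0,-2,0,0,22],[0,-2,0,0,22],[0,-2,0,0,22],[-0.5,-2,0,0,22],[0,-2,0,0,22],[0,0,0,0,22]],
  ],
)

```text
clock: 16.95
tool_pos: [0.5406, -0.0289, 0.1621]
eef_rot: [0.025, 1.0, -0.0, 0.0]
contact_force: [0.4, 1.4, -0.4]
opening: 0.25
```

drive_tool(
  series=[
    [[0,-1,0,0,22],[0,0,0,0,22]],
  ],
)

```text
clock: 17.15
tool_pos: [0.5404, -0.0294, 0.162]
eef_rot: [0.025, 1.0, -0.0, -0.0]
contact_force: [0.9, 1.3, 0.5]
opening: 0.249
```

drive_tool(
  series=[
    [[0,-0.7,0,0,22],[0,0,0,0,22]],
  ],
)

```text
clock: 17.35
tool_pos: [0.5404, -0.0299, 0.162]
eef_rot: [0.025, 1.0, 0.0, -0.0]
contact_force: [0.2, 2.0, -0.3]
opening: 0.248
```

drive_tool(
  series=[
    [[0,-0.5,0,0,22],[0,0,0,0,22]],
  ],
)

```text
clock: 17.55
tool_pos: [0.5404, -0.0304, 0.162]
eef_rot: [0.025, 1.0, 0.0, -0.0]
contact_force: [1.2, 1.5, 0.5]
opening: 0.252
```

drive_tool(
  series=[
    [[0,-0.4,0,0,22],[0,0,0,0,22]],
  ],
)

```text
clock: 17.75
tool_pos: [0.5404, -0.0309, 0.162]
eef_rot: [0.025, 1.0, 0.0, -0.0]
contact_force: [0.4, 2.5, -0.1]
opening: 0.247
```

drive_tool(
  series=[
    [[0,-0.4,0,0,22],[0,0,0,0,22]],
  ],
)

```text
clock: 17.95
tool_pos: [0.5404, -0.0313, 0.162]
eef_rot: [0.025, 1.0, -0.0, -0.0]
contact_force: [-0.2, 2.1, 0.7]
opening: 0.248
```

```bash
python3 fine.py 12
```

```text
17.95 [ 0.5404 -0.0313  0.162 ] [ 0.5403 -0.0313  0.162 ] 0.2475132259610203 [-0.19  2.14  0.73]
[[ 5.070e-02  9.522e-01  3.013e-01  4.626e-01]
 [ 9.987e-01 -4.850e-02 -1.480e-02 -2.800e-02]
 [ 5.000e-04  3.016e-01 -9.534e-01  3.076e-01]] [ 0.4626 -0.028   0.3076]
[np.float64(341.55683969559317), np.float64(320.1601056167868)] [np.float64(352.88384932514373), np.float64(422.26809030242714)]
[ 312  410   77   45 2991] [350.4 430.6] [ 0.5956 -0.0233  0.1724]
[ 323  304   29   39 1059] [337.  323.1] [ 0.5414 -0.027   0.1715]
```

View pics/z12.png

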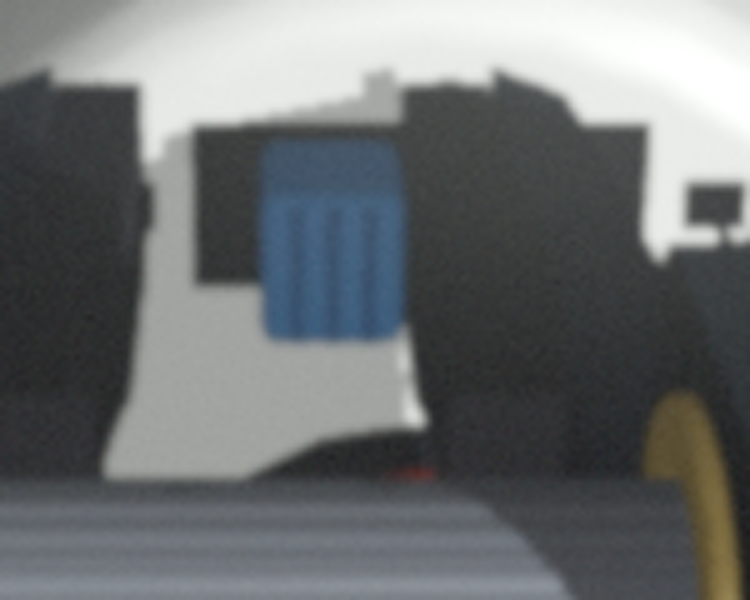

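drive_tool(
  series=[
    [[0,-0.4,0,0,22],[0,0,0,0,22]],
  ],
)

```text
clock: 18.2
tool_pos: [0.5404, -0.0314, 0.162]
eef_rot: [0.025, 1.0, 0.0, -0.0]
contact_force: [0.3, 2.1, 0.2]
opening: 0.251
```

drive_tool(
  series=[
    [[0,-0.3,0,0,22],[0,0,0,0,22]],
  ],
)

```text
clock: 18.4
tool_pos: [0.5404, -0.0314, 0.162]
eef_rot: [0.025, 1.0, 0.0, -0.0]
contact_force: [0.4, 4.4, 0.4]
opening: 0.248
```

TCP stalled at -31.4 mm with 4.4 N: the tab is at its stop. I back off and retreat.

drive_tool(
  series=[
    [[0,2,0,0,22],[0,3,0,0,22],[0,0,10,0,22],[0,0,40,0,22],[0,0,40,0,22],[0,0,30,0,22],[0,0,30,0,22],[0,0,0,0,22],[0,0,0,0,22],[0,0,0,0,22]],
  ],
)

```text
clock: 19.4
tool_pos: [0.5396, -0.0272, 0.3112]
eef_rot: [0.025, 1.0, -0.0, -0.001]
contact_force: [-0.7, 0.4, -0.6]
opening: 0.248
```

```bash
python3 fine.py 13; python3 -c "
import cv2
a=cv2.imread('pics/z13.png');b=cv2.imread('pics/f13.png')
import numpy as np
cv2.imwrite('pics/v13.png',np.hstack([cv2.resize(a,(400,320)),cv2.resize(b,(400,320))]))"
```

```text
19.4 [ 0.5396 -0.0272  0.3112] [ 0.5396 -0.0272  0.3109] 0.24782437994839474 [-0.67  0.38 -0.6 ]
[[ 5.090e-02  9.528e-01  2.995e-01  4.621e-01]
 [ 9.987e-01 -4.860e-02 -1.520e-02 -2.390e-02]
 [ 1.000e-04  2.998e-01 -9.540e-01  4.569e-01]] [ 0.4621 -0.0239  0.4566]
[np.float64(328.6668407875354), np.float64(227.38129541132713)] [np.float64(335.1622008879163), np.float64(285.19527037601324)]
[ 312  260   50   47 1756] [335.9 283.4] [ 0.5894 -0.0213  0.1724]
[319 221  16  17 260] [326.5 228.9] [ 0.5428 -0.0268  0.1715]
```

View pics/v13.png

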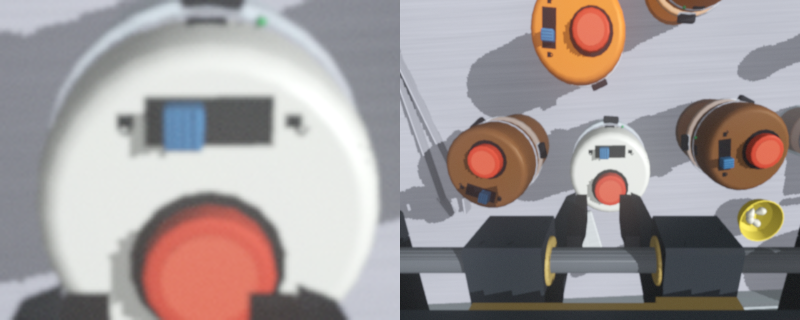

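Tab is locked at the closed-lock end (no red showing), the button is up, and the chopper is in place with the tool well clear.

```bash
python3 -c "
from plant import r
print(r.finish_job())"
```

```text
the job is handed in; nothing more can be done
None
```

I tested both speeds on the cream chopper with the glass bowl, put the child lock back to locked, and handed the job in at about 19.5 s of the 69 s allowed.

| Step | What happened | Force |
|---|---|---|
| Unlock | Slid the tab to its hard stop; the red "unlocked" patch showed | about 3.7 N |
| Low speed | Found the halfway stop about 4.5 mm down and rested there about 2 s | 6.5–8 N, 9.1 N for a moment at first |
| Full speed | Pressed the full 9 mm and held about 1.9 s | about 18 N |
| Relock | Let the button come up, then slid the tab back to its other stop | up to 4.4 N |

**Last checks:** the final wrist picture shows the tab at the locked end with no red, the button up, and the neighbouring things it shows undisturbed. The gripper was about 14 cm clear of the chopper.

**Chopper movement:** the button's position measured within 1 mm of where it started. During the unlocking push it may have crept up to about 0.6 mm. During the presses I read up to 4.3 N sideways, just under the 5 N at which it can start to slide.

**Not checked:** I took no last top or side picture, so I did not look again at the things outside the wrist camera's view.

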